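# Level the parcel scale with a wedge shim under its low corner

## Robot

A 7-joint arm with a two-finger parallel gripper is mounted at the origin on a cart in front of the work surface, level with it; the furniture and walls round the work are solid. World frame = base frame: x ahead of the robot, y to its left, z up, the work surface at z = 0. Lengths are in m, angles in rad, forces in N, time in s.
With the tool pointing down it reaches from about 0.425 to 0.875 m from the base axis. Payload 9.9 kg.
Tool frame: the origin (TCP) lies midway between the tips of the shut fingers; the grasp point (between the pads) lies 19 mm behind it; z points along the fingers, y is the line along which they close (so a half turn about z gives the same grasp; the last joint's range is limited). The gripper opens to 85 mm and grips with 20 to 120 N. Pads are 22 mm wide; open, the fingers measure 114 mm over their backs; the gripper's body (76 mm by 85 mm) begins 54 mm behind the grasp point. The pads swing forward as they close: fully open they stand 13 mm farther back than shut.
Start: joints at [1.261, 0.576, 0.025, 1.437, -0.015, 1.129, -0.057], TCP at [0.151, -0.658, 0.204] pointing down, gripper open.
Joint ranges: [-2.76, 2.76], [-0.34, 2.15], [-1.52, 1.57], [0.19, 2.46], [-1.09, 4.23], [0.17, 1.99], [-2.82, 2.82]. Speed limits (rad/s): [2.22, 2.22, 3.01, 3.01, 3.14, 3.14, 3.14].

## Interface

Orientations are given as a rotation vector (axis times angle).
In Python, from plant import manip, camera gives the robot as it stands. The module is installed in compiled form; this text tells all that it offers.
- The arm moves only by the tool servo_tool, never from a script. Its argument "moves" is a list of rows, each an object of numbers: "grip": the opening, from 0 (shut) to 1 (fully open); "tx", "ty", "tz": the shift along the tool's x, y, z in a scale on which 1.0 is 0.8 m; "ax", "ay", "az": the turn, a rotation vector about the tool's x, y, z in shares of pi/2 rad (1.0 is pi/2 rad). In form: [{"grip": .., "tx": .., "ty": .., "tz": .., "ax": .., "ay": .., "az": ..}, ...]. A call has 1 to 8 rows; each row is the pose to reach, as a shift and turn from the pose commanded when the call began, along the tool's axes at that moment; what a row does not reach only later rows make up. A row lasts 1/10 s, in which the tool goes at most 50 mm and 8.59 degrees, less where a joint would pass 70% of its speed; a pose out of reach is approached as far as the arm can. A shift or turn number past 1, either way, is cut back to 1. A call with a gripper value outside its range is refused whole. The fingers move at their own pace and stop on an object; "grip_force" is the grip in N (left out, the last holds). Time passes only in rows, so rows that repeat a pose let the fingers close. It gives the time, the measured TCP pose, the force, the opening and the grip force at its end, in the units of the state.
- manip.get_state(): the state, without advancing time (a new reading comes with each control period).
- camera(name): name is "side" or "top"; returns a dict with "img" (400x640x3 uint8, blue, green, red), "range_z" (400x640 float32, m along the optical axis (not along the pixel's ray), 0 where there is no reading), "K" (3x3 intrinsics, pixels), "rvec" (rotation vector, rad) and "tvec" (3), from world to camera coordinates, as OpenCV has them. Camera axes: x right, y down, z forward; pixel columns grow to the right and rows downward; lengths in m; the calibration is good to about 2 mm. A picture is of the moment at which its call begins.
- manip.finish_job(): hands the job in; it is judged then, once.
The state is a dict: "time_s": time; "qpos": joint angles; "qd": joint speeds; "effort": joint torques, N m; "ee_pos": TCP position; "tool_rot": TCP orientation; "ft_force": force on the tool from outside, world axes, zero at the start; "moment": the same for the moment, N m; "width": finger opening in m; "grasp_force": force on a finger pad.
Only numpy, scipy, OpenCV 4.12 (cv2) and the standard library are available. Lean on these libraries where they do the work, as an engineer would, in place of code of your own. Each camera call takes 0.05 s, during which the arm holds its last target. There are 200 camera calls.

## Task

The parcel scale leans because one of its screw feet has seized short. Set the round bubble level on the middle of the scale's steel pan, then gently push the wedge shim, thin end first and lying flat on the desk, under the short foot until the bubble sits inside the ring marked on the level, and leave both there. Do not shove or lean on the scale or ram the wedge, and leave the other things on the desk alone.

Things in the scene. Friction and masses are not known exactly. Their poses are not given: they have to be found in the camera images.
- scale: Low parcel scale, loose on the desk, 2 kg: grey base 240 (x) x 280 (y) mm from 19 to 39 mm over the desk, display strip along its front (-x) edge, steel pan 172 x 264 mm on top (47 mm). Origin: middle of the base, at desk level when level; x back, y left, z up. Four feet at x +-90, y +-110 mm. It leans 2.4 degrees to the short foot, about the line through that foot's two neighbours.
- low_foot (a point): On the axis of the short foot (front right: x -90, y -110 mm in the scale, below the strip's end with three buttons), at the base's underside, 19 mm over the origin plane. The foot, a dome of 30 mm spherical radius, is 6.3 to 12.5 mm short (unknown) and hangs 0.4 to 6.6 mm off the desk: a hump under the base (x -61 to -15, y -90 to -30) bears the lean. Level: foot as high as it is short.
- pan (a point): Centre of the top face of the steel pan, 47 mm above the scale's origin plane, 28 mm behind the middle of the base; axes as the scale's. The short corner weighs about 5 N on the wedge; pushing it takes 3 to 12 N and rises when the foot is met.
- wedge: Loose black plastic wedge shim, 34 mm wide (y), 50 to 80 g. Origin: on the desk, under the middle of its heel, a block 28 mm long (x -14 to 14) and 26 mm high, to be gripped across the 34 mm. From the heel a ramp runs 135 mm towards +x, 17.8 mm thick at the heel, 1.2 mm at the tip (x 149): 1 mm of lift per 8.1 mm of push. Its ribs are flat. It stays by friction where it is left.
- level: Loose round bubble level, an aluminium disc 56 mm across and 20 mm high, 130 g, gripped across its diameter. Origin: centre of its underside; z up.
- level_centre (a point): Centre of the level's vial, 18.5 mm above its underside: the middle of the ring (10.4 mm radius) marked on the greenish vial (25 mm radius) in the level's top.
- bubble (a point): Centre of the pale bubble (16 mm across) in the level. It goes towards the high side, 10.5 mm for each degree of tilt (0.6 m per rad), until it stops near the rim of the vial, 12 to 16 mm from the centre, and takes about half a second to settle.
- mouse: Dark cordless mouse 100 x 58 x 34 mm, not to be disturbed. Origin: centre of its underside.
- tape_roll: Flat roll of tape, 96 mm across, 25 mm high, not to be disturbed. Origin: centre of its underside.
- eraser: Small eraser in a card sleeve, 22 x 52 x 13 mm, not to be disturbed. Origin: centre of its underside.
- stapler: Red stapler 136 x 34 x 50 mm, not to be disturbed. Origin: centre of its underside.
Mind the look-alikes: they are no part of the job. Of the things that look like the level, take the one that is nearest to the robot's base at the start.

How it is judged:
By the outcome, as a careful person would: the job done as asked, in the order asked, and still so for the second after the job is handed in, with the robot touching nothing.
It also fails if it takes over 67 s, if anything falls off the work surface, if the arm or the gripper's body presses on something with over 40 N, if the wrist force passes 120 N, or if a joint passes its speed limit or range.

## Working session

There is one attempt and no reset: what is moved stays moved. The work goes in short steps, Python scripts to look and compute and a tool call to move; the robot and the scene stay as the last step left them, time stands still between calls to the robot, and variables do not carry over. Pictures are saved under pics/ and viewed, at most 10 in all, crops included, and the job is handed in when it is done.

Besides the shell and the picture viewer there is one more tool, called after "Emit:" by a JSON object that holds its "op" and its "data", one argument or row to a line. servo_tool: Moves the arm, as the interface text tells. Its arguments: {"type":"object","properties":{"moves":{"type":"array"},"grip_force":{"type":"number"}},"required":["moves"]}

```bash
mkdir -p pics
cat > h.py <<'E'
import numpy as np, cv2, pickle
from plant import manip, camera
def grab(n):
    c=camera(n); c['R']=cv2.Rodrigues(np.array(c['rvec'],float))[0]; c['t']=np.array(c['tvec'],float).ravel(); c['K']=np.array(c['K']); return c
def ray(c,u,v):
    d=c['R'].T@np.linalg.solve(c['K'],[u,v,1.]); return -c['R'].T@c['t'],d
def onz(c,u,v,z):
    o,d=ray(c,u,v); return o+d*(z-o[2])/d[2]
def cloud(c):
    v,u=np.mgrid[0:400,0:640]; z=c['range_z']; 
    p=np.stack([u,v,np.ones_like(u)],-1).reshape(-1,3)@np.linalg.inv(c['K']).T*z.reshape(-1,1)
    w=(p-c['t'])@c['R']; w[z.ravel()==0]=np.nan; return w.reshape(400,640,3)
def proj(c,p):
    q=c['K']@(c['R']@np.array(p,float)+c['t']); return q[:2]/q[2]
E
python3 - <<'E'
from h import *
for n in('side','top'):
    c=grab(n); cv2.imwrite(f'pics/{n}0.png',c['img']); pickle.dump(c,open(n+'0.pkl','wb'))
    print(n,c['K'][0,0],-c['R'].T@c['t'],c['R'][2])
s=manip.get_state(); print({k:np.round(v,3) for k,v in s.items()})
E
```

```text
side 430.06697308979443 [0.21448902 1.11241462 0.96453061] [ 0.24064218 -0.72163704 -0.6491004 ]
top 381.3618211806983 [0.32135175 0.09341133 1.3153805 ] [ 0.20184046 -0.01249737 -0.97933868]
{'time_s': np.float64(0.1), 'qpos': array([ 1.261,  0.576,  0.025,  1.438, -0.015,  1.129, -0.056]), 'qd': array([ 0.   , -0.001, -0.001, -0.003,  0.001, -0.001,  0.   ]), 'effort': array([ 7.000e-03, -7.673e+01,  2.258e+00, -2.866e+01,  1.600e-02,
        9.000e-03, -0.000e+00]), 'ee_pos': array([ 0.151, -0.657,  0.203]), 'tool_rot': array([-3.12 , -0.354,  0.   ]), 'ft_force': array([ 0.281, -0.072,  0.381]), 'moment': array([-0.018, -0.052, -0.031]), 'grasp_force': np.float64(0.0), 'width': np.float64(0.086)}
```

View pics/top0.png

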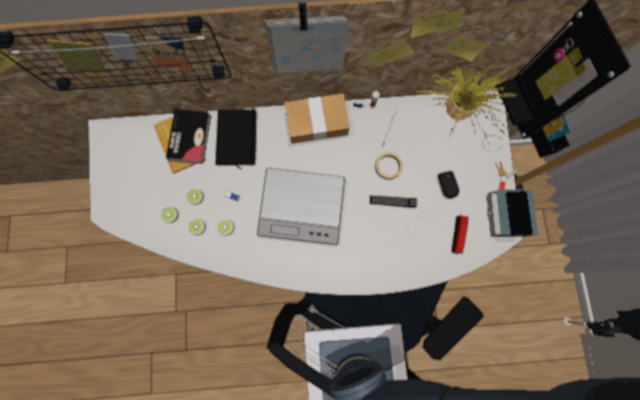

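View pics/side0.png

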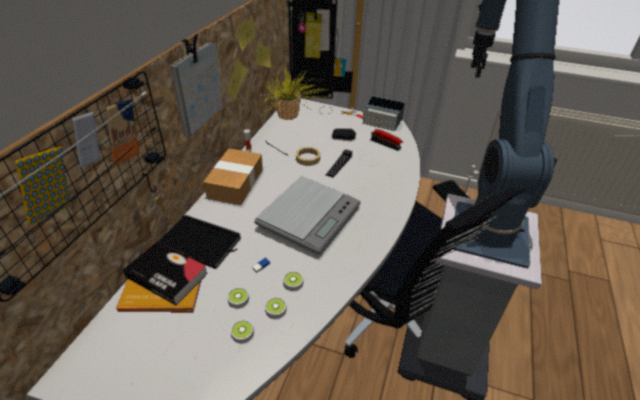

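The top view shows four green-ringed discs at (195,197), (169,215), (197,227) and (226,228). The scale is at about (302,206), with its buttons at the lower right near (318,235). A ribbed dark bar at (393,201) could be the wedge or a remote. Next I'll measure these and check crops.

Run:
```python
from h import *
T=pickle.load(open('top0.pkl','rb'));S=pickle.load(open('side0.pkl','rb'))
a=cv2.resize(T['img'][160:255,145:265],(600,475),interpolation=cv2.INTER_CUBIC)
im=T['img'][155:255,250:430]; b=cv2.resize(im,(800,444),interpolation=cv2.INTER_CUBIC)
cv2.imwrite('pics/b.png',b)
s1=cv2.resize(S['img'][130:340,210:370],(456,600),interpolation=cv2.INTER_CUBIC)
cv2.imwrite('pics/s1.png',s1)
def blobs(c,name,green=True):
    h=cv2.cvtColor(c['img'],cv2.COLOR_BGR2HSV)
    m=cv2.inRange(h,(30,70,80),(50,255,255)) if green else None
    n,l,st,ce=cv2.connectedComponentsWithStats(m)
    W=cloud(c)
    for i in range(1,n):
        if st[i,4]>40:
            p=np.nanmedian(W[l==i],0); q=onz(c,*ce[i],0.0185)
            print(name,ce[i].round(1),st[i,4],'cloud',p.round(3),'ray',q.round(4),'dist',np.hypot(*q[:2]).round(3))
blobs(T,'top');blobs(S,'side')
W=cloud(T)
for u,v in [(302,200),(300,232),(318,235),(393,201),(412,202),(375,200),(350,260),(448,184),(461,235),(389,166),(232,196)]:
    print(u,v,W[v,u].round(4))
Ws=cloud(S)
for u,v in [(340,163),(347,154),(332,174),(330,205),(280,250)]: print('s',u,v,Ws[v,u].round(4))
print('base px',proj(T,[0,0,0]),'desk z',np.nanmedian(W[250:265,330:380,2]))
```

```text
top [194.  195.9] 109 cloud [0.634 0.508 0.018] ray [0.6333 0.5078 0.0185] dist 0.812
top [168.5 214. ] 114 cloud [0.576 0.596 0.017] ray [0.5763 0.5965 0.0185] dist 0.829
top [195.7 226.3] 113 cloud [0.526 0.504 0.017] ray [0.5261 0.5035 0.0185] dist 0.728
top [224.8 226.9] 109 cloud [0.517 0.404 0.018] ray [0.5162 0.4042 0.0185] dist 0.656
side [292.9 278.9] 165 cloud [0.515 0.406 0.019] ray [0.516  0.4047 0.0185] dist 0.656
side [237.5 295.5] 178 cloud [0.634 0.509 0.019] ray [0.6339 0.5085 0.0185] dist 0.813
side [275.3 305.6] 190 cloud [0.526 0.504 0.019] ray [0.5263 0.5034 0.0185] dist 0.728
side [241.5 329.2] 228 cloud [0.576 0.597 0.019] ray [0.5769 0.597  0.0185] dist 0.83
302 200 [0.5832 0.1332 0.046 ]
300 232 [0.476  0.1478 0.0375]
318 235 [0.4614 0.0883 0.0352]
393 201 [ 0.5615 -0.1815  0.0122]
412 202 [ 0.5503 -0.2433  0.026 ]
375 200 [ 5.723e-01 -1.213e-01  3.000e-04]
350 260 [ 0.3714 -0.0136  0.0028]
448 184 [ 0.6023 -0.3738  0.0323]
461 235 [ 0.423  -0.388   0.0413]
389 166 [ 0.6913 -0.1843  0.0025]
232 196 [0.6232 0.3768 0.0147]
s 340 163 [ 0.5578 -0.179   0.0126]
s 347 154 [ 0.5469 -0.2343  0.0211]
s 332 174 [ 0.5666 -0.108   0.0081]
s 330 205 [0.5074 0.1017 0.0462]
s 280 250 [0.5988 0.3036 0.0025]
base px [356.72923632 377.06292701] desk z -0.0004420884599040993
```

View pics/b.png

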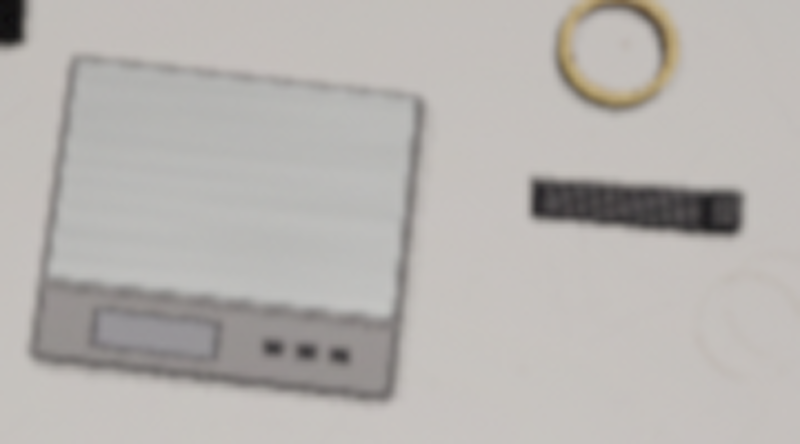

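View pics/s1.png

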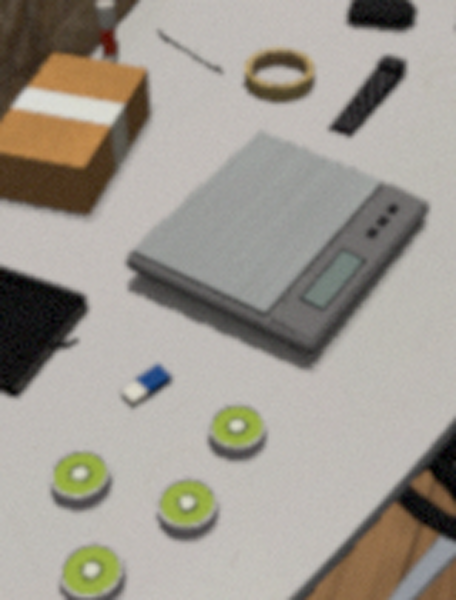

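The crops show:
- **Wedge:** the bar's high block is at its right end, (412,202) in the top view. The ramp falls to its tip at about (371,199), so this is the wedge and not a remote.
- **Level candidates:** top pixels (194,196) at 0.812 m, (168,214) at 0.829 m, (196,226) at 0.728 m and (225,227) at 0.656 m from the base. I choose (225,227), the nearest, and both views agree on (0.516, 0.4045).

Next I'll get the poses of the scale and the wedge.

```bash
cat >> h.py <<'E'
from scipy.spatial.transform import Rotation as Ro
def rel(p,yaw,s=None,cur=None):
    "tool-axis shift (cm) and turn to a downward pose with tool x yaw"
    s=s or manip.get_state(); R=Ro.from_rotvec(s['tool_rot']); 
    G=Ro.from_matrix(np.array([[np.cos(yaw),np.sin(yaw),0],[np.sin(yaw),-np.cos(yaw),0],[0,0,-1]]))
    return (R.inv().apply(np.array(p)-s['ee_pos'])*100).round(2),(R.inv()*G).as_rotvec().round(3)
E
python3 - <<'E'
from h import *
T=pickle.load(open('top0.pkl','rb'));S=pickle.load(open('side0.pkl','rb'))
def quad(c,m,zs):
    n,l,st,ce=cv2.connectedComponentsWithStats(m)
    return l,st,ce
# wedge: dark mask
for c,n,box in((T,'top',(365,190,425,215)),(S,'side',(322,143,360,182))):
    g=cv2.cvtColor(c['img'],cv2.COLOR_BGR2GRAY).astype(float)
    m=np.zeros_like(g,np.uint8); x0,y0,x1,y1=box
    m[y0:y1,x0:x1]=(g[y0:y1,x0:x1]<110)*255
    cs,_=cv2.findContours(m,cv2.RETR_EXTERNAL,cv2.CHAIN_APPROX_NONE); k=max(cs,key=cv2.contourArea)
    r=cv2.minAreaRect(k); b=cv2.boxPoints(r); print(n,'wedge box',b.round(1).tolist())
    W=cloud(c); P=W[m>0]; P=P[~np.isnan(P[:,2])]
    mu=P[:,:2].mean(0); d=np.linalg.svd(P[:,:2]-mu,full_matrices=False)[2][0]; d*=np.sign(d[1])
    s=(P[:,:2]-mu)@d; t=(P[:,:2]-mu)@[-d[1],d[0]]; print(' mu',mu.round(4),'yaw',np.arctan2(d[1],d[0]).round(4),'len',(s.min().round(3),s.max().round(3)),'wid',(t.min().round(3),t.max().round(3)),'ends',(mu+d*s.min()).round(4),(mu+d*s.max()).round(4),'zmax',P[:,2].max().round(3))
    for q in b: print('   z0',onz(c,*q,0)[:2].round(4),'z26',onz(c,*q,.026)[:2].round(4))
    if n=='top': # rows of mask: midline by column -> line fit
        pts=[(x,np.mean(np.where(m[:,x])[0]),np.where(m[:,x])[0].size) for x in range(x0,x1) if m[:,x].any()]
        print([ (int(a),round(float(e),1),e2) for a,e,e2 in pts][::4])
# scale
def scale(c,n,box):
    W=cloud(c);x0,y0,x1,y1=box
    m=np.zeros((400,640),np.uint8); w=W[y0:y1,x0:x1]
    m[y0:y1,x0:x1]=(w[...,2]>0.026)*255
    cs,_=cv2.findContours(m,cv2.RETR_EXTERNAL,cv2.CHAIN_APPROX_NONE); k=max(cs,key=cv2.contourArea)
    b=cv2.approxPolyDP(k,12,True)[:,0]; P=W[m>0]
    r=cv2.minAreaRect((P[:,:2]*1000).astype(np.float32)); print(n,'px',b.tolist(),'rect',np.round(r[0],1),np.round(r[1],1),round(r[2],2))
    q=P[P[:,2]>0.04]; A=np.c_[q[:,:2]-q[:,:2].mean(0),np.ones(len(q))]; f=np.linalg.lstsq(A,q[:,2],rcond=None)[0]
    print('  pan plane',f.round(4),q[:,:2].mean(0).round(4),'tilt deg',np.degrees(np.hypot(*f[:2])).round(2),'panrect',[np.round(v,1) for v in cv2.minAreaRect((q[:,:2]*1000).astype(np.float32))])
scale(T,'top',(245,155,355,255)); scale(S,'side',(245,170,370,255))
# straight edges of grey outline in top
g=cv2.GaussianBlur(cv2.cvtColor(T['img'],cv2.COLOR_BGR2GRAY),(0,0),.7)
for seg in cv2.createLineSegmentDetector().detect(g[160:250,250:355])[0][:,0]:
    seg=seg+[250,160,250,160]
    if np.hypot(*(seg[:2]-seg[2:]))>30:
        a=onz(T,*seg[:2],.039)[:2];e=onz(T,*seg[2:],.039)[:2]; print(seg.round(1),a.round(4),e.round(4),np.degrees(np.arctan2(*(e-a)[::-1])).round(1),np.hypot(*(e-a)).round(3))
E
```

```text
top wedge box [[369.5, 204.60000610351562], [370.0, 195.3000030517578], [416.3999938964844, 198.10000610351562], [415.79998779296875, 207.5]]
 mu [ 0.561  -0.1835] yaw 1.3751 len (np.float64(-0.075), np.float64(0.082)) wid (np.float64(-0.017), np.float64(0.015)) ends [ 0.5464 -0.2574] [ 0.577  -0.1028] zmax 0.031
   z0 [ 0.5575 -0.1002] z26 [ 0.5528 -0.0964]
   z0 [ 0.5907 -0.1058] z26 [ 0.5854 -0.1019]
   z0 [ 0.5674 -0.2672] z26 [ 0.5625 -0.26  ]
   z0 [ 0.5344 -0.2608] z26 [ 0.5302 -0.2538]
[(370, 199.5, 8), (374, 199.5, 8), (378, 199.5, 8), (382, 200.0, 9), (386, 200.5, 8), (390, 201.0, 9), (394, 201.0, 9), (398, 202.0, 9), (402, 202.0, 9), (406, 202.0, 9), (410, 202.5, 10), (414, 202.5, 10)]
side wedge box [[325.20001220703125, 174.39999389648438], [345.8999938964844, 147.10000610351562], [353.6000061035156, 153.0], [332.79998779296875, 180.1999969482422]]
 mu [ 0.5595 -0.1793] yaw 1.3602 len (np.float64(-0.075), np.float64(0.085)) wid (np.float64(-0.022), np.float64(0.017)) ends [ 0.5438 -0.253 ] [ 0.5773 -0.0964] zmax 0.031
   z0 [ 0.5926 -0.1071] z26 [ 0.5824 -0.0742]
   z0 [
[... 465 characters left out ...]
 plane [0.0507 0.0068 0.0482] [0.5837 0.1563] tilt deg 2.93 panrect [array([642.5, 128.1]), array([275.7, 388.2]), np.float64(79.6)]
[335.8 245.7 257.  236.6] [0.4207 0.0321] [0.4717 0.2923] 78.9 0.265
[346.  179.3 338.7 243.2] [ 0.6454 -0.0233] [0.4282 0.0215] 168.3 0.222
[255.5 233.3 264.2 168.1] [0.4833 0.2972] [0.708  0.2565] -10.3 0.228
[337.4 223.2 342.2 178.2] [0.4956 0.02  ] [ 0.6504 -0.0104] -11.1 0.158
[260.7 216.6 334.5 225.4] [0.5384 0.277 ] [0.4888 0.0302] -101.4 0.252
[267.5 170.5 261.2 214.5] [0.6983 0.2455] [0.5457 0.2747] 169.1 0.155
[286.7 168.1 343.4 175. ] [0.7018 0.1784] [ 0.6615 -0.0155] -101.7 0.198
[298.2 237.8 333.2 241.5] [0.4568 0.1553] [0.4354 0.0395] -100.5 0.118
```

I have consistent poses for everything:
- **Scale:** centre (0.569, 0.138), rotated −11°, measured size 280 x 241 mm and tilt 2.4°, which match the text.
- **Targets on it:** pan centre (0.597, 0.1325, about 0.048) and short foot (0.460, 0.047).
- **Wedge:** heel at (0.547, −0.246), tip pointing at 79°.
- **Level:** (0.516, 0.4045).

I'll take the level first, going round the inner reach limit.

The manual's scale: shifts go in shares of 0.8 m and turns go in shares of pi/2 rad. Converting my numbers, -46.6 cm is -0.5825, 46.5 cm is 0.5813, -1.1 rad is -0.7003.

Emit:
{"op": "servo_tool", "data": {
  "moves": [
    {"grip": 1, "tx": 0.5813, "ty": -0.5825, "tz": 0, "ax": 0, "ay": 0, "az": -0.7003},
    {"grip": 1, "tx": 0.5813, "ty": -0.5825, "tz": 0, "ax": 0, "ay": 0, "az": -0.7003},
    {"grip": 1, "tx": 0.5813, "ty": -0.5825, "tz": 0, "ax": 0, "ay": 0, "az": -0.7003},
    {"grip": 1, "tx": 0.5813, "ty": -0.5825, "tz": 0, "ax": 0, "ay": 0, "az": -0.7003},
    {"grip": 1, "tx": 0.5813, "ty": -0.5825, "tz": 0, "ax": 0, "ay": 0, "az": -0.7003},
    {"grip": 1, "tx": 0.5813, "ty": -0.5825, "tz": 0, "ax": 0, "ay": 0, "az": -0.7003},
    {"grip": 1, "tx": 0.5813, "ty": -0.5825, "tz": 0, "ax": 0, "ay": 0, "az": -0.7003},
    {"grip": 1, "tx": 0.5813, "ty": -0.5825, "tz": 0, "ax": 0, "ay": 0, "az": -0.7003}
  ],
  "grip_force": 30
}}

```text
time_s: 0.9
ee_pos: [0.3636, -0.3169, 0.204]
tool_rot: [2.471, 1.94, -0.0]
ft_force: [1.3, 0.4, 0.3]
width: 0.0856
grasp_force: 0.0
```

```bash
python3 -c "
from h import *
print(manip.get_state()['qpos'].round(2),rel([.516,.4045,.15],2.236))"
```

```text
[ 0.88  0.3  -0.34  1.92  0.12  0.94  0.24] (array([73.69, -2.32,  5.39]), array([-0.   ,  0.   , -0.905]))
```

To row units: 73.7 cm is 0.9213, 30 cm is 0.375, -0.9 rad is -0.573.

Emit:
{"op": "servo_tool", "data": {
  "moves": [
    {"grip": 1, "tx": 0.375, "ty": 0.0875, "tz": 0, "ax": 0, "ay": 0, "az": -0.573},
    {"grip": 1, "tx": 0.375, "ty": 0.0875, "tz": 0, "ax": 0, "ay": 0, "az": -0.573},
    {"grip": 1, "tx": 0.375, "ty": 0.0875, "tz": 0, "ax": 0, "ay": 0, "az": -0.573},
    {"grip": 1, "tx": 0.375, "ty": 0.0875, "tz": 0, "ax": 0, "ay": 0, "az": -0.573},
    {"grip": 1, "tx": 0.375, "ty": 0.0875, "tz": 0, "ax": 0, "ay": 0, "az": -0.573},
    {"grip": 1, "tx": 0.375, "ty": 0.0875, "tz": 0, "ax": 0, "ay": 0, "az": -0.573},
    {"grip": 1, "tx": 0.9213, "ty": -0.0288, "tz": 0, "ax": 0, "ay": 0, "az": -0.573},
    {"grip": 1, "tx": 0.9213, "ty": -0.0288, "tz": 0, "ax": 0, "ay": 0, "az": -0.573}
  ]
}}

```text
time_s: 1.7
ee_pos: [0.5044, 0.05, 0.2036]
tool_rot: [-1.389, -2.817, -0.0]
ft_force: [-0.1, -0.3, -0.3]
width: 0.085
grasp_force: 0.0
```

```bash
python3 -c "
from h import *
print(manip.get_state()['qpos'].round(2),rel([.516,.4045,.12],2.236))"
```

```text
[ 0.28  0.38 -0.66  1.86  0.27  1.    0.17] (array([27.41, 22.51,  8.38]), array([-0.   , -0.001, -0.011]))
```

To row units: 27.4 cm is 0.3425, 22.5 cm is 0.2813.

Emit:
{"op": "servo_tool", "data": {
  "moves": [
    {"grip": 1, "tx": 0.3425, "ty": 0.2813, "tz": 0.0875, "ax": 0, "ay": 0, "az": 0},
    {"grip": 1, "tx": 0.3425, "ty": 0.2813, "tz": 0.0875, "ax": 0, "ay": 0, "az": 0},
    {"grip": 1, "tx": 0.3425, "ty": 0.2813, "tz": 0.0875, "ax": 0, "ay": 0, "az": 0},
    {"grip": 1, "tx": 0.3425, "ty": 0.2813, "tz": 0.0875, "ax": 0, "ay": 0, "az": 0},
    {"grip": 1, "tx": 0.3425, "ty": 0.2813, "tz": 0.0875, "ax": 0, "ay": 0, "az": 0},
    {"grip": 1, "tx": 0.3425, "ty": 0.2813, "tz": 0.0875, "ax": 0, "ay": 0, "az": 0},
    {"grip": 1, "tx": 0.3425, "ty": 0.2813, "tz": 0.0875, "ax": 0, "ay": 0, "az": 0},
    {"grip": 1, "tx": 0.3425, "ty": 0.2813, "tz": 0.0875, "ax": 0, "ay": 0, "az": 0}
  ]
}}

```text
time_s: 2.5
ee_pos: [0.5129, 0.4089, 0.1324]
tool_rot: [-1.378, -2.819, -0.002]
ft_force: [-0.1, -0.3, 0.3]
width: 0.0853
grasp_force: 0.0
```

```bash
python3 -c "
from h import *
print(manip.get_state()['qpos'].round(2),rel([.516,.4045,-.001],2.236))"
```

```text
[-0.39  0.66 -0.6   1.57  0.41  1.04 -0.44] (array([-0.59, -0.02, 13.34]), array([-0.001, -0.004, -0.004]))
```

To row units: 13.2 cm is 0.165, 11.5 cm is 0.1438.

Emit:
{"op": "servo_tool", "data": {
  "moves": [
    {"grip": 1, "tx": -0.0063, "ty": 0, "tz": 0.0625, "ax": 0, "ay": 0, "az": 0},
    {"grip": 1, "tx": -0.0063, "ty": 0, "tz": 0.1125, "ax": 0, "ay": 0, "az": 0},
    {"grip": 1, "tx": -0.0063, "ty": 0, "tz": 0.1438, "ax": 0, "ay": 0, "az": 0},
    {"grip": 1, "tx": -0.0063, "ty": 0, "tz": 0.165, "ax": 0, "ay": 0, "az": 0},
    {"grip": 1, "tx": -0.0063, "ty": 0, "tz": 0.165, "ax": 0, "ay": 0, "az": 0},
    {"grip": 1, "tx": -0.0063, "ty": 0, "tz": 0.165, "ax": 0, "ay": 0, "az": 0}
  ]
}}

```text
time_s: 3.1
ee_pos: [0.5193, 0.3989, 0.0028]
tool_rot: [1.389, 2.818, 0.001]
ft_force: [-0.3, 0.5, 0.2]
width: 0.0854
grasp_force: 0.0
```

```bash
python3 -c "
from h import *
c=grab('side'); cv2.imwrite('pics/g1.png',cv2.resize(c['img'][210:330,230:370],(700,600),interpolation=cv2.INTER_CUBIC))
print(manip.get_state()['qpos'].round(2),rel([.516,.4045,-.001],2.236))"
```

```text
[-0.42  0.8  -0.52  1.68  0.52  0.8  -0.53] (array([0.64, 0.03, 0.45]), array([ 0.002, -0.   , -0.01 ]))
```

View pics/g1.png

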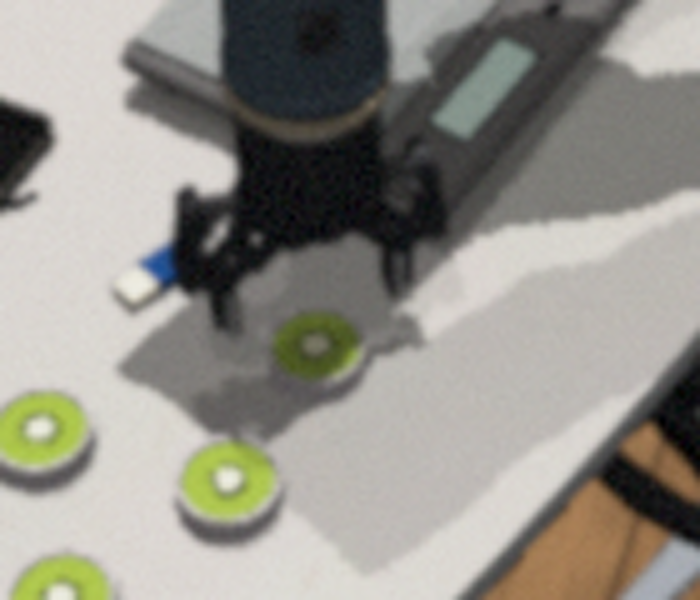

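The picture shows the fingertips at about (225,320) and (395,285) in the crop. They look slightly short of the level at (315,345), so I'll check with depth before closing.

```bash
python3 -c "
from h import *
c=grab('side'); s=manip.get_state(); print(s['ee_pos'].round(4),proj(c,s['ee_pos']),proj(c,s['ee_pos']+[0,0,.013]))
W=cloud(c); g=cv2.cvtColor(c['img'],cv2.COLOR_BGR2GRAY)
for x0,x1 in((268,282),(300,316)):
  for y in range(256,279,2):
    r=W[y,x0:x1]; k=g[y,x0:x1]<60
    if k.any(): print(y,(x0+np.where(k)[0].mean()).round(1),np.nanmedian(r[k],0).round(3))
h=cv2.cvtColor(c['img'],cv2.COLOR_BGR2HSV);m=cv2.inRange(h,(30,70,40),(50,255,255));n,l,st,ce=cv2.connectedComponentsWithStats(m)
for i in range(1,n):
  if st[i,4]>40: print(ce[i].round(1),onz(c,*ce[i],.0185).round(4))
"
```

```text
[0.5198 0.3994 0.0038] [292.46008953 280.43970256] [292.37529473 277.47225877]
256 274.9 [0.556 0.422 0.118]
258 275.1 [0.556 0.422 0.108]
260 275.0 [0.559 0.43  0.113]
262 274.5 [0.559 0.434 0.109]
264 273.5 [0.557 0.437 0.101]
266 272.5 [0.558 0.439 0.096]
268 274.0 [0.553 0.44  0.089]
270 273.5 [0.559 0.435 0.072]
272 274.0 [0.556 0.437 0.068]
274 274.0 [0.557 0.437 0.058]
256 307.5 [0.479 0.383 0.105]
258 309.0 [0.478 0.381 0.095]
260 308.5 [0.481 0.376 0.08 ]
262 308.5 [0.479 0.378 0.074]
264 308.5 [0.48  0.376 0.064]
266 307.5 [0.483 0.379 0.058]
268 308.0 [0.48  0.382 0.054]
[292.9 278.7] [0.5162 0.404  0.0185]
[237.6 295.5] [0.6337 0.5085 0.0185]
[275.2 305.4] [0.5266 0.5029 0.0185]
[241.5 329.2] [0.577  0.5971 0.0185]
```

```bash
python3 -c "
from h import *
c=grab('side'); s=manip.get_state(); print(s['ee_pos'].round(4),s['qpos'].round(3))
W=cloud(c); g=cv2.cvtColor(c['img'],cv2.COLOR_BGR2GRAY)
print('gray'); print(g[268:292:2,266:318:3]); print('z mm'); print((W[268:292:2,266:318:3,2]*1000).round(0))
t=grab('top'); Wt=cloud(t); print(proj(t,s['ee_pos']))
u,v=proj(t,s['ee_pos']).round().astype(int); print((Wt[v-24:v+26:4,u-26:u+28:4,2]*1000).round(0))
"
```

```text
[0.5198 0.3993 0.0037] [-0.422  0.801 -0.521  1.681  0.522  0.799 -0.528]
gray
[[118  97  28  34 112 129 125 109 109 108 108 107 109 106  57 111 191 197]
 [195 130  43  55 107 122 114 108 109 105 107 107 110 107 103 168 198 207]
 [140 124  62  61 101 109 109 111  94  94  98 107 110 110 131 168 199 213]
 [127 126  79  53  92 111 108  94  87  94  90  94 109 110 115 117 206 213]
 [126 124 105  85  94 114 109  90  78  82  77  82 104 122 120 117 198 203]
 [124 124 113 107 108 113 104  80  86 115  71  75 114 125 105 120 158 186]
 [125 125 120 109 109 108  92  80  73 100  74 103 145 118 136 178 180 183]
 [127 126 126 118 114 114  92  79  71  73  81 136 128 177 184 186 187 186]
 [126 123 124 123 121 123  88  85  81  80 112 152 124 186 184 186 184 186]
 [124 127 126 106 101  97  89  89  89  90 126  96 148 183 183 186 187 186]
 [125 114 118  96  95  98  95  87  87  90  89 113 181 186 185 184 185 185]
 [129 103  97  98  95  97  94  94  91 100 132 173 185 184 186 188 185 184]]
z mm
[[93. 94. 83. 87.  1. -1. -0.  0.  2. -2.  3.  2.  1.  2. 52. -0.  4. -2.]
 [ 4.  1. 75. 79.  2.  3. -0.  1.  2.  1
[... 1063 characters left out ...]
. 632. 644. 653. 661. 665. 675. 678. 685.]
 [526. 541. 555. 566. 586. 610. 636. 650. 659. 668. 676. 682. 688. 693.]
 [512. 531. 545. 558. 574. 585. 633. 649. 658. 670. 675. 686. 695. 711.]
 [496. 518. 533. 549. 562. 581. 613. 638. 653. 664. 672. 717. 715. 721.]
 [ 17. 439. 502. 527. 547. 574. 583. 616. 635. 710. 721. 726. 733. 731.]
 [  6.  -1.  -1.   4.   2. 521. 570. 591. 713. 725. 729. 733. 735. 738.]
 [  1.  -3.   2.   1.  -1.   2.  -4. 139. 702. 715. 726. 737. 740. 742.]
 [ -2.   1.  -4.   4.   2.  -5.   5.  -0. 685. 706. 718. 728. 737. 744.]
 [  3.  -1.   1.   1.   1.  -3.   1.  -3.  -2. 692. 706. 717. 729. 734.]
 [  1.   1.  -0.   0.  -0.  -1.  -2.   3.  -0. 675. 692. 704. 717. 728.]]
```

```bash
python3 -c "
from h import *
for f in('side0.pkl','now'):
  c=pickle.load(open(f,'rb')) if f!='now' else grab('side')
  p=np.array([.151,-.658,.204]) if f!='now' else manip.get_state()['ee_pos']
  W=cloud(c); d=np.hypot(W[...,0]-p[0],W[...,1]-p[1]); m=(d<.075)&(W[...,2]>.03)&(W[...,2]<.5)
  q=W[m]; v,u=np.where(m); o=np.argsort(q[:,2])[:14]; print(f,proj(c,p),proj(c,p+[0,0,.013]))
  for i in o: print(u[i],v[i],q[i].round(3),c['img'][v[i],u[i]])
"
```

```text
side0.pkl [472.18374067  81.47812612] [472.99318327  78.47421464]
473 67 [ 0.161 -0.709  0.244] [41 40 41]
477 77 [ 0.139 -0.613  0.244] [48 52 53]
471 67 [ 0.169 -0.703  0.245] [45 48 48]
472 67 [ 0.165 -0.704  0.245] [40 40 39]
476 77 [ 0.143 -0.61   0.245] [49 52 49]
479 77 [ 0.132 -0.611  0.247] [57 57 60]
475 77 [ 0.147 -0.604  0.247] [58 59 60]
478 77 [ 0.136 -0.609  0.247] [52 54 53]
474 67 [ 0.157 -0.701  0.247] [34 40 38]
472 66 [ 0.166 -0.707  0.248] [16 17 14]
475 76 [ 0.148 -0.61   0.249] [51 55 57]
475 67 [ 0.154 -0.697  0.249] [44 45 49]
475 66 [ 0.154 -0.707  0.25 ] [25 27 25]
480 76 [ 0.129 -0.613  0.25 ] [60 63 62]
now [292.58021557 280.45228198] [292.49629712 277.48612478]
308 269 [0.481 0.38  0.047] [77 77 80]
277 276 [0.551 0.432 0.048] [80 81 82]
307 267 [0.485 0.375 0.048] [61 59 63]
309 269 [0.478 0.38  0.048] [85 89 92]
310 268 [0.476 0.377 0.051] [90 91 93]
307 266 [0.486 0.374 0.051] [49 47 48]
276 276 [0.552 0.436 0.052] [77 78 80]
306 264 [0.491 0.369 0.052] [58 59 57]
275 275 [0.555 0.435 0.053] [62 62 61]
306 263 [0.492 0.366 0.053] [51 52 55]
311 266 [0.475 0.372 0.054] [66 66 68]
308 268 [0.48  0.382 0.054] [57 58 56]
274 275 [0.557 0.437 0.055] [60 60 61]
273 275 [0.56  0.438 0.055] [71 70 68]
```

Depth in both images puts the open tips about 43 mm above the reported TCP, where the text implies about 13 mm. That means the reported height sits about 30 mm below the real tips. I'll go down in small steps and verify.

To row units: 2.5 cm is 0.0313, 2 cm is 0.025.

Emit:
{"op": "servo_tool", "data": {
  "moves": [
    {"grip": 1, "tx": 0.0063, "ty": 0, "tz": 0.0125, "ax": 0, "ay": 0, "az": 0},
    {"grip": 1, "tx": 0.0063, "ty": 0, "tz": 0.025, "ax": 0, "ay": 0, "az": 0},
    {"grip": 1, "tx": 0.0063, "ty": 0, "tz": 0.0313, "ax": 0, "ay": 0, "az": 0},
    {"grip": 1, "tx": 0.0063, "ty": 0, "tz": 0.0313, "ax": 0, "ay": 0, "az": 0}
  ]
}}

```text
time_s: 3.75
ee_pos: [0.5152, 0.4019, -0.0244]
tool_rot: [-1.388, -2.817, 0.003]
ft_force: [0.9, -0.8, -0.2]
width: 0.0853
grasp_force: 0.0
```

```bash
cat >> h.py <<'E'
def tips():
  c=grab('side'); p=manip.get_state()['ee_pos']; W=cloud(c); d=np.hypot(W[...,0]-p[0],W[...,1]-p[1]); g=cv2.cvtColor(c['img'],cv2.COLOR_BGR2GRAY)
  m=(d<.075)&(d>.034)&(g<92)&(W[...,2]>p[2]+.02)&(W[...,2]<.15)
  q=W[m]; v,u=np.where(m); o=np.argsort(q[:,2])[:12]
  for i in o: print(u[i],v[i],q[i].round(3),g[v[i],u[i]])
E
python3 -c "
from h import *
s=manip.get_state(); print(s['ee_pos'].round(4),s['ft_force'].round(1)); tips()"
```

```text
[ 0.5152  0.4019 -0.0244] [ 0.9 -0.8 -0.2]
304 266 [ 0.51   0.334 -0.002] 86
307 274 [ 0.491  0.359 -0.002] 80
276 285 [ 0.559  0.426 -0.002] 91
287 268 [ 0.553  0.358 -0.002] 59
272 277 [ 0.581  0.404 -0.001] 90
309 278 [ 0.481  0.371 -0.001] 81
311 278 [ 0.475  0.369 -0.001] 82
278 288 [ 0.549  0.435 -0.001] 91
272 276 [ 0.582  0.402 -0.001] 78
298 266 [ 0.526  0.341 -0.   ] 71
301 265 [ 0.519  0.335 -0.   ] 87
285 270 [ 0.555  0.369 -0.   ] 84
```

The reported TCP is now 24 mm below the desk with no contact force, which confirms the offset. I'll go down 7 mm more and close.

To row units: 0.7 cm is 0.0088, 0.4 cm is 0.005.

Emit:
{"op": "servo_tool", "data": {
  "moves": [
    {"grip": 1, "tx": 0.0025, "ty": 0, "tz": 0.005, "ax": 0, "ay": 0, "az": 0},
    {"grip": 1, "tx": 0.0025, "ty": 0, "tz": 0.0088, "ax": 0, "ay": 0, "az": 0},
    {"grip": 0.4, "tx": 0.0025, "ty": 0, "tz": 0.0088, "ax": 0, "ay": 0, "az": 0},
    {"grip": 0.4, "tx": 0.0025, "ty": 0, "tz": 0.0088, "ax": 0, "ay": 0, "az": 0},
    {"grip": 0.4, "tx": 0.0025, "ty": 0, "tz": 0.0088, "ax": 0, "ay": 0, "az": 0},
    {"grip": 0.4, "tx": 0.0025, "ty": 0, "tz": 0.0088, "ax": 0, "ay": 0, "az": 0},
    {"grip": 0.4, "tx": 0.0025, "ty": 0, "tz": 0.0088, "ax": 0, "ay": 0, "az": 0}
  ],
  "grip_force": 30
}}

```text
time_s: 4.5
ee_pos: [0.5148, 0.4042, -0.0297]
tool_rot: [1.389, 2.818, 0.0]
ft_force: [-1.3, -0.6, 4.5]
width: 0.0547
grasp_force: 32.2
```

To row units: -12 cm is -0.15, -8 cm is -0.1.

Emit:
{"op": "servo_tool", "data": {
  "moves": [
    {"grip": 0.4, "tx": 0, "ty": 0, "tz": -0.0125, "ax": 0, "ay": 0, "az": 0},
    {"grip": 0.4, "tx": 0, "ty": 0, "tz": -0.05, "ax": 0, "ay": 0, "az": 0},
    {"grip": 0.4, "tx": 0, "ty": 0, "tz": -0.1, "ax": 0, "ay": 0, "az": 0},
    {"grip": 0.4, "tx": 0, "ty": 0, "tz": -0.15, "ax": 0, "ay": 0, "az": 0},
    {"grip": 0.4, "tx": 0, "ty": 0, "tz": -0.15, "ax": 0, "ay": 0, "az": 0}
  ]
}}

```text
time_s: 5.0
ee_pos: [0.5168, 0.4069, 0.0963]
tool_rot: [1.388, 2.815, 0.014]
ft_force: [1.6, 0.3, -0.9]
width: 0.0549
grasp_force: 32.4
```

```bash
python3 -c "
from h import *
s=manip.get_state(); print(s['ee_pos'].round(4),s['ft_force'].round(1),s['width'])
c=grab('side');h=cv2.cvtColor(c['img'],cv2.COLOR_BGR2HSV);m=cv2.inRange(h,(30,70,40),(50,255,255));n,l,st,ce=cv2.connectedComponentsWithStats(m);W=cloud(c)
for i in range(1,n):
  if st[i,4]>30: print(ce[i].round(1),st[i,4],np.nanmedian(W[l==i],0).round(4))
sx=np.array([.9816,-.1908]);print(rel([.5967,.1325,.09],2.236-.45))
"
```

```text
[0.5168 0.4069 0.0963] [ 1.6  0.3 -0.9] 0.054906531954649195
[290.2 248. ] 172 [0.5198 0.4091 0.145 ]
[237.6 295.5] 177 [0.633  0.5104 0.0193]
[275.2 305.4] 190 [0.5267 0.5031 0.019 ]
[241.5 329.3] 227 [0.5769 0.5974 0.0194]
(array([-26.57, -10.22,   0.28]), array([ 0.005, -0.002,  0.44 ]))
```

The level is held, with its top at z=0.145 as expected. Now I'll carry it over the pan.

To row units: -26.5 cm is -0.3313, -24 cm is -0.3, 0.44 rad is 0.2801.

Emit:
{"op": "servo_tool", "data": {
  "moves": [
    {"grip": 0.4, "tx": -0.05, "ty": -0.0188, "tz": 0, "ax": 0, "ay": 0, "az": 0.0446},
    {"grip": 0.4, "tx": -0.1, "ty": -0.0375, "tz": 0, "ax": 0, "ay": 0, "az": 0.0891},
    {"grip": 0.4, "tx": -0.15, "ty": -0.0563, "tz": 0, "ax": 0, "ay": 0, "az": 0.1337},
    {"grip": 0.4, "tx": -0.2, "ty": -0.075, "tz": 0, "ax": 0, "ay": 0, "az": 0.1783},
    {"grip": 0.4, "tx": -0.25, "ty": -0.0963, "tz": 0, "ax": 0, "ay": 0, "az": 0.2228},
    {"grip": 0.4, "tx": -0.3, "ty": -0.115, "tz": 0, "ax": 0, "ay": 0, "az": 0.2674},
    {"grip": 0.4, "tx": -0.3313, "ty": -0.1275, "tz": 0, "ax": 0, "ay": 0, "az": 0.2801},
    {"grip": 0.4, "tx": -0.3313, "ty": -0.1275, "tz": 0, "ax": 0, "ay": 0, "az": 0.2801}
  ]
}}

```text
time_s: 5.85
ee_pos: [0.5959, 0.1252, 0.0886]
tool_rot: [1.979, 2.438, -0.007]
ft_force: [0.2, -0.2, -1.3]
width: 0.0548
grasp_force: 32.4
```

Emit:
{"op": "servo_tool", "data": {
  "moves": [
    {"grip": 0.4, "tx": 0, "ty": 0, "tz": 0.025, "ax": 0, "ay": 0, "az": 0},
    {"grip": 0.4, "tx": 0, "ty": 0, "tz": 0.05, "ax": 0, "ay": 0, "az": 0},
    {"grip": 0.4, "tx": 0, "ty": 0, "tz": 0.05, "ax": 0, "ay": 0, "az": 0},
    {"grip": 0.4, "tx": 0, "ty": 0, "tz": 0.05, "ax": 0, "ay": 0, "az": 0}
  ]
}}

```text
time_s: 6.25
ee_pos: [0.5945, 0.1324, 0.0497]
tool_rot: [-1.968, -2.447, 0.002]
ft_force: [0.3, -0.4, -0.7]
width: 0.0551
grasp_force: 32.5
```

```bash
cat >> h.py <<'E'
def greens(c,lo=40):
  h=cv2.cvtColor(c['img'],cv2.COLOR_BGR2HSV);m=cv2.inRange(h,(30,70,40),(50,255,255));n,l,st,ce=cv2.connectedComponentsWithStats(m);W=cloud(c)
  return [(ce[i].round(1),int(st[i,4]),np.nanmedian(W[l==i],0).round(4)) for i in range(1,n) if st[i,4]>lo]
E
python3 -c "
from h import *
s=manip.get_state(); print(s['ee_pos'].round(4),s['ft_force'].round(1),s['width'])
print(greens(grab('side'))[0]); print(rel([.5967,.1325,.02],1.79))
W=cloud(grab('side'));
for n in ('side','top'):
  W=cloud(grab(n)); q=W.reshape(-1,3); q=q[(np.hypot(q[:,0]-.60,q[:,1]-.1325)<.07)&(q[:,2]>.035)&(q[:,2]<.056)]; print(len(q),np.median(q,0))
"
```

```text
[0.5945 0.1324 0.0497] [ 0.3 -0.4 -0.7] 0.05508494011999218
(array([301.3, 192.1]), 94, array([0.5948, 0.1322, 0.0982]))
(array([-0.04,  0.15,  3.03]), array([-0.   , -0.   , -0.003]))
738 [0.58993274 0.14694625 0.04938627]
486 [0.5661753  0.15923673 0.04692798]
```

To row units: 2.9 cm is 0.0363, 2.5 cm is 0.0313.

Emit:
{"op": "servo_tool", "data": {
  "moves": [
    {"grip": 0.4, "tx": 0, "ty": 0.0025, "tz": 0.0188, "ax": 0, "ay": 0, "az": 0},
    {"grip": 0.4, "tx": 0, "ty": 0.0025, "tz": 0.0313, "ax": 0, "ay": 0, "az": 0},
    {"grip": 0.4, "tx": 0, "ty": 0.0025, "tz": 0.0363, "ax": 0, "ay": 0, "az": 0},
    {"grip": 0.4, "tx": 0, "ty": 0.0025, "tz": 0.0363, "ax": 0, "ay": 0, "az": 0},
    {"grip": 0.4, "tx": 0, "ty": 0.0025, "tz": 0.0363, "ax": 0, "ay": 0, "az": 0}
  ]
}}

```text
time_s: 6.95
ee_pos: [0.597, 0.1323, 0.0208]
tool_rot: [-1.97, -2.447, 0.0]
ft_force: [-0.1, 0.7, -1.8]
width: 0.0551
grasp_force: 32.5
```

To row units: 0.15 cm is 0.0019, 0.1 cm is 0.0013.

Emit:
{"op": "servo_tool", "data": {
  "moves": [
    {"grip": 0.4, "tx": 0, "ty": 0, "tz": 0.0013, "ax": 0, "ay": 0, "az": 0},
    {"grip": 0.4, "tx": 0, "ty": 0, "tz": 0.0019, "ax": 0, "ay": 0, "az": 0},
    {"grip": 0.4, "tx": 0, "ty": 0, "tz": 0.0019, "ax": 0, "ay": 0, "az": 0},
    {"grip": 0.4, "tx": 0, "ty": 0, "tz": 0.0019, "ax": 0, "ay": 0, "az": 0}
  ]
}}

```text
time_s: 7.35
ee_pos: [0.5972, 0.1322, 0.0196]
tool_rot: [1.97, 2.447, 0.0]
ft_force: [-0.4, -0.6, -1.4]
width: 0.0549
grasp_force: 32.5
```

Emit:
{"op": "servo_tool", "data": {
  "moves": [
    {"grip": 0.4, "tx": 0, "ty": 0, "tz": 0.0009, "ax": 0, "ay": 0, "az": 0},
    {"grip": 0.4, "tx": 0, "ty": 0, "tz": 0.0009, "ax": 0, "ay": 0, "az": 0},
    {"grip": 0.4, "tx": 0, "ty": 0, "tz": 0.0009, "ax": 0, "ay": 0, "az": 0}
  ]
}}

```text
time_s: 7.65
ee_pos: [0.5974, 0.1323, 0.0191]
tool_rot: [1.97, 2.447, 0.001]
ft_force: [-1.1, 0.2, 3.2]
width: 0.055
grasp_force: 33.0
```

Light contact, about 4–5 N. I'll release and rise.

To row units: -12 cm is -0.15, -9 cm is -0.1125.

Emit:
{"op": "servo_tool", "data": {
  "moves": [
    {"grip": 0.75, "tx": 0, "ty": 0, "tz": 0, "ax": 0, "ay": 0, "az": 0},
    {"grip": 1, "tx": 0, "ty": 0, "tz": 0, "ax": 0, "ay": 0, "az": 0},
    {"grip": 1, "tx": 0, "ty": 0, "tz": 0, "ax": 0, "ay": 0, "az": 0},
    {"grip": 1, "tx": 0, "ty": 0, "tz": -0.025, "ax": 0, "ay": 0, "az": 0},
    {"grip": 1, "tx": 0, "ty": 0, "tz": -0.0625, "ax": 0, "ay": 0, "az": 0},
    {"grip": 1, "tx": 0, "ty": 0, "tz": -0.1125, "ax": 0, "ay": 0, "az": 0},
    {"grip": 1, "tx": 0, "ty": 0, "tz": -0.15, "ax": 0, "ay": 0, "az": 0},
    {"grip": 1, "tx": 0, "ty": 0, "tz": -0.15, "ax": 0, "ay": 0, "az": 0}
  ]
}}

```text
time_s: 8.45
ee_pos: [0.5995, 0.1333, 0.1432]
tool_rot: [1.968, 2.444, 0.009]
ft_force: [-0.0, 0.4, -0.2]
width: 0.085
grasp_force: 0.0
```

```bash
python3 -c "
from h import *
s=manip.get_state(); print(s['ee_pos'].round(4),s['ft_force'].round(1),s['qpos'].round(2))
c=grab('side'); print(greens(c)[0]); print(greens(grab('top')))
cv2.imwrite('pics/l1.png',cv2.resize(c['img'][140:270,240:380],(646,600),interpolation=cv2.INTER_CUBIC))
print(rel([.5474,-.2463,.14],1.379))
"
```

```text
[0.5995 0.1333 0.1432] [-0.   0.4 -0.2] [ 0.02  0.57 -0.51  1.68  0.33  0.97 -0.39]
(array([301. , 199.3]), 96, array([0.5967, 0.1304, 0.0665]))
[(array([194. , 195.9]), 105, array([0.6337, 0.5086, 0.0172])), (array([168.3, 214. ]), 107, array([0.5755, 0.5976, 0.0173])), (array([195.7, 226.2]), 106, array([0.5261, 0.5031, 0.0172]))]
(array([-35.91, -12.95,  -0.08]), array([ 0.001, -0.   ,  0.407]))
```

View pics/l1.png

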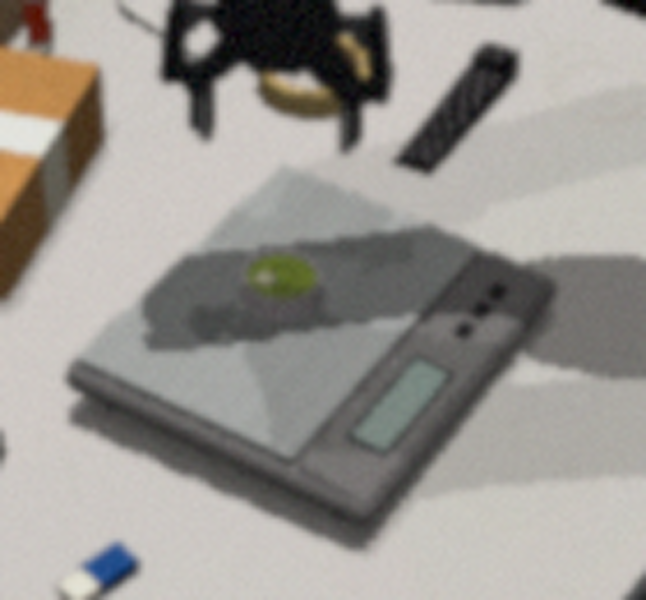

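The level stands at (0.597, 0.131, 0.066) on the pan centre. Its bubble is off to the left of the vial, at crop (265,275), which is the high side. Next is the wedge.

To row units: -35.9 cm is -0.4488, -32 cm is -0.4, 0.14 rad is 0.0891.

Emit:
{"op": "servo_tool", "data": {
  "moves": [
    {"grip": 1, "tx": -0.0625, "ty": -0.0225, "tz": 0, "ax": 0, "ay": 0, "az": 0.0446},
    {"grip": 1, "tx": -0.125, "ty": -0.045, "tz": 0, "ax": 0, "ay": 0, "az": 0.0891},
    {"grip": 1, "tx": -0.175, "ty": -0.0625, "tz": 0, "ax": 0, "ay": 0, "az": 0.1337},
    {"grip": 1, "tx": -0.2313, "ty": -0.0838, "tz": 0, "ax": 0, "ay": 0, "az": 0.1783},
    {"grip": 1, "tx": -0.2875, "ty": -0.1038, "tz": 0, "ax": 0, "ay": 0, "az": 0.2228},
    {"grip": 1, "tx": -0.3438, "ty": -0.1238, "tz": 0, "ax": 0, "ay": 0, "az": 0.261},
    {"grip": 1, "tx": -0.4, "ty": -0.1438, "tz": 0, "ax": 0, "ay": 0, "az": 0.261},
    {"grip": 1, "tx": -0.4488, "ty": -0.1613, "tz": 0, "ax": 0, "ay": 0, "az": 0.261}
  ]
}}

```text
time_s: 9.35
ee_pos: [0.546, -0.2486, 0.1372]
tool_rot: [-2.427, -1.992, 0.003]
ft_force: [0.9, -0.2, -0.6]
width: 0.0855
grasp_force: 0.0
```

Emit:
{"op": "servo_tool", "data": {
  "moves": [
    {"grip": 1, "tx": 0, "ty": 0, "tz": 0.05, "ax": 0, "ay": 0, "az": 0},
    {"grip": 1, "tx": 0, "ty": 0, "tz": 0.1, "ax": 0, "ay": 0, "az": 0},
    {"grip": 1, "tx": 0, "ty": 0, "tz": 0.125, "ax": 0, "ay": 0, "az": 0},
    {"grip": 1, "tx": 0, "ty": 0, "tz": 0.125, "ax": 0, "ay": 0, "az": 0},
    {"grip": 1, "tx": 0, "ty": 0, "tz": 0.125, "ax": 0, "ay": 0, "az": 0}
  ]
}}

```text
time_s: 9.85
ee_pos: [0.5473, -0.2457, 0.0382]
tool_rot: [-2.426, -1.994, 0.001]
ft_force: [0.3, -0.3, 0.7]
width: 0.0851
grasp_force: 0.0
```

```bash
python3 -c "
from h import *
s=manip.get_state(); print(s['ee_pos'].round(4),s['ft_force'].round(1),s['qpos'].round(2))
c=grab('side'); t=grab('top'); print(greens(c)[0]); print(greens(t)[-1])
cv2.imwrite('pics/w1.png',cv2.resize(c['img'][110:220,290:390],(545,600),interpolation=cv2.INTER_CUBIC))
print(rel([.5474,-.2463,-.02],1.379))
"
```

```text
[ 0.5473 -0.2457  0.0382] [ 0.3 -0.3  0.7] [ 0.56  0.67 -0.34  1.81  0.32  0.72 -0.15]
(array([301.3, 199.6]), 99, array([0.5951, 0.1315, 0.0671]))
(array([195.7, 226.2]), 106, array([0.5264, 0.503 , 0.0177]))
(array([-0.04, -0.11,  5.98]), array([ 0.001,  0.   , -0.003]))
```

View pics/w1.png

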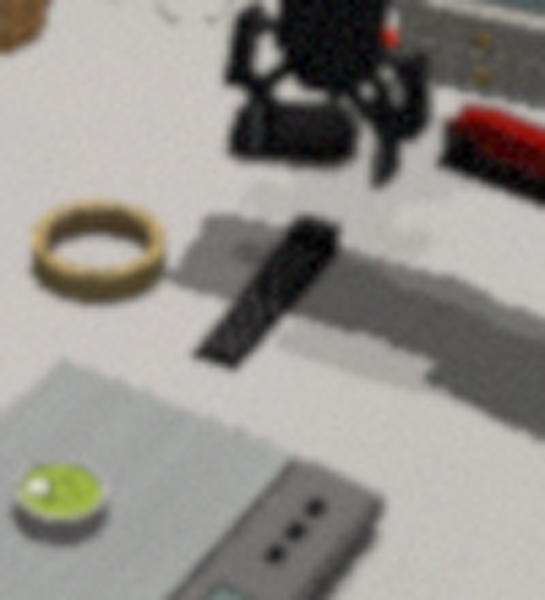

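The view shows open fingers straddling above the heel at crop (315,235), with the mouse and tape well clear. The level's bubble is clearly visible at crop (38,488), left of the vial centre. Descending now.

To row units: 6 cm is 0.075, 5 cm is 0.0625.

Emit:
{"op": "servo_tool", "data": {
  "moves": [
    {"grip": 1, "tx": 0, "ty": 0, "tz": 0.0375, "ax": 0, "ay": 0, "az": 0},
    {"grip": 1, "tx": 0, "ty": 0, "tz": 0.0625, "ax": 0, "ay": 0, "az": 0},
    {"grip": 1, "tx": 0, "ty": 0, "tz": 0.075, "ax": 0, "ay": 0, "az": 0},
    {"grip": 1, "tx": 0, "ty": 0, "tz": 0.075, "ax": 0, "ay": 0, "az": 0},
    {"grip": 0.5, "tx": 0, "ty": 0, "tz": 0.075, "ax": 0, "ay": 0, "az": 0},
    {"grip": 0.2, "tx": 0, "ty": 0, "tz": 0.075, "ax": 0, "ay": 0, "az": 0},
    {"grip": 0.2, "tx": 0, "ty": 0, "tz": 0.075, "ax": 0, "ay": 0, "az": 0},
    {"grip": 0.2, "tx": 0, "ty": 0, "tz": 0.075, "ax": 0, "ay": 0, "az": 0}
  ],
  "grip_force": 40
}}

```text
time_s: 10.75
ee_pos: [0.5483, -0.2463, -0.0202]
tool_rot: [2.426, 1.994, 0.001]
ft_force: [-0.7, 0.2, 5.3]
width: 0.0334
grasp_force: 40.4
```

```bash
python3 -c "
from h import *
s=manip.get_state(); print(s['ee_pos'].round(4),s['ft_force'].round(1),s['width'],s['grasp_force'])
c=np.array([.5692,.1378]);sx=np.array([.9816,-.1908]);sy=-sx[::-1]*[1,-1]; sy=np.array([.1908,.9816])
f=c-.09*sx-.11*sy; print('foot',f)
for d in (.2,.19): print(d,f-d*sy,rel([*(f-d*sy),s['ee_pos'][2]],1.379))
"
```

```text
[ 0.5483 -0.2463 -0.0202] [-0.7  0.2  5.3] 0.033376840571061314 40.37900447845459
foot [0.459868 0.046996]
0.2 [ 0.421708 -0.149324] (array([  7.06, -14.3 ,  -0.02]), array([ 0.001,  0.   , -0.003]))
0.19 [ 0.423616 -0.139508] (array([  8.06, -14.3 ,  -0.02]), array([ 0.001,  0.   , -0.003]))
```

To row units: -14.3 cm is -0.1788, -12 cm is -0.15.

Emit:
{"op": "servo_tool", "data": {
  "moves": [
    {"grip": 0.2, "tx": 0, "ty": 0, "tz": -0.0125, "ax": 0, "ay": 0, "az": 0},
    {"grip": 0.2, "tx": 0, "ty": -0.025, "tz": -0.025, "ax": 0, "ay": 0, "az": 0},
    {"grip": 0.2, "tx": 0.0125, "ty": -0.0625, "tz": -0.025, "ax": 0, "ay": 0, "az": 0},
    {"grip": 0.2, "tx": 0.0375, "ty": -0.1125, "tz": -0.025, "ax": 0, "ay": 0, "az": 0},
    {"grip": 0.2, "tx": 0.0625, "ty": -0.15, "tz": -0.025, "ax": 0, "ay": 0, "az": 0},
    {"grip": 0.2, "tx": 0.0813, "ty": -0.1788, "tz": -0.025, "ax": 0, "ay": 0, "az": 0},
    {"grip": 0.2, "tx": 0.0813, "ty": -0.1788, "tz": -0.025, "ax": 0, "ay": 0, "az": 0},
    {"grip": 0.2, "tx": 0.0813, "ty": -0.1788, "tz": -0.025, "ax": 0, "ay": 0, "az": 0}
  ]
}}

```text
time_s: 11.55
ee_pos: [0.4208, -0.1546, -0.0005]
tool_rot: [2.425, 1.995, 0.001]
ft_force: [0.7, 0.2, -0.1]
width: 0.033
grasp_force: 39.9
```

```bash
python3 -c "
from h import *
s=manip.get_state(); print(s['ee_pos'].round(4),s['ft_force'].round(1),s['width'],s['qpos'].round(2))
c=grab('side'); cv2.imwrite('pics/w2.png',cv2.resize(c['img'][150:240,290:410],(800,600),interpolation=cv2.INTER_CUBIC))
print(greens(c)[0]); print(rel([.4217,-.1493,-.02],1.379))
W=cloud(c); g=cv2.cvtColor(c['img'],cv2.COLOR_BGR2GRAY); m=(g<75)&(W[...,2]>.003)&(W[...,2]<.06)&(abs(W[...,0]-.44)<.05)&(W[...,1]<.03)&(W[...,1]>-.125)
q=W[m]; a=np.array([.1908,.9816]); k=(q[:,:2]-s['ee_pos'][:2])@a; lat=(q[:,:2]-s['ee_pos'][:2])@[.9816,-.1908]
for i in range(2,16):
  j=(k>i*.01)&(k<i*.01+.01)
  if j.sum(): print(i,j.sum(),np.median(q[j,2]).round(4),np.median(lat[j]).round(4))
"
```

```text
[ 0.4208 -0.1546 -0.0005] [ 0.7  0.2 -0.1] 0.032967444557413066 [ 0.42  0.58 -0.25  2.23  0.39  0.37 -0.35]
(array([301.3, 199.7]), 98, array([0.5938, 0.1304, 0.0673]))
(array([ 0.57, -0.08,  1.94]), array([ 0.002,  0.   , -0.003]))
2 3 0.0344 -0.0158
3 20 0.035 -0.0056
4 19 0.0353 0.0014
5 28 0.0319 -0.0027
6 18 0.032 -0.0063
7 20 0.0308 -0.0016
8 20 0.03 -0.0025
9 23 0.0284 -0.001
10 23 0.0269 -0.0022
11 22 0.0261 -0.0033
12 18 0.0238 -0.0007
13 17 0.0237 0.0017
14 17 0.0236 -0.0035
15 2 0.0253 -0.0092
```

View pics/w2.png

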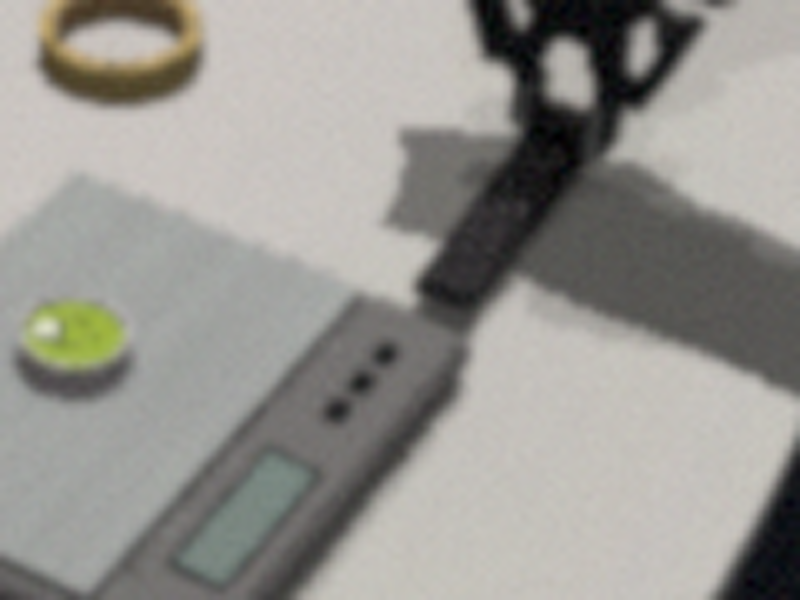

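The wedge is held flat: its ramp slope measures 1 in 8.1 and its underside is about 20 mm up. It points along the scale's right edge at the short corner, with its tip at crop (445,295). I'll lower it to the desk.

To row units: 1.95 cm is 0.0244, 1.9 cm is 0.0238.

Emit:
{"op": "servo_tool", "data": {
  "moves": [
    {"grip": 0.2, "tx": 0, "ty": 0, "tz": 0.0125, "ax": 0, "ay": 0, "az": 0},
    {"grip": 0.2, "tx": 0, "ty": 0, "tz": 0.0213, "ax": 0, "ay": 0, "az": 0},
    {"grip": 0.2, "tx": 0, "ty": 0, "tz": 0.0238, "ax": 0, "ay": 0, "az": 0},
    {"grip": 0.2, "tx": 0, "ty": 0, "tz": 0.0244, "ax": 0, "ay": 0, "az": 0},
    {"grip": 0.2, "tx": 0, "ty": 0, "tz": 0.0244, "ax": 0, "ay": 0, "az": 0}
  ]
}}

```text
time_s: 12.1
ee_pos: [0.4203, -0.1551, -0.0204]
tool_rot: [2.427, 1.993, -0.0]
ft_force: [-2.7, 0.1, 20.6]
width: 0.0332
grasp_force: 42.5
```

To row units: 2.5 cm is 0.0313, 2.1 cm is 0.0263.

Emit:
{"op": "servo_tool", "data": {
  "moves": [
    {"grip": 0.2, "tx": 0.0088, "ty": 0, "tz": 0.0006, "ax": 0, "ay": 0, "az": 0},
    {"grip": 0.2, "tx": 0.0175, "ty": 0, "tz": 0.0006, "ax": 0, "ay": 0, "az": 0},
    {"grip": 0.2, "tx": 0.0263, "ty": 0, "tz": 0.0006, "ax": 0, "ay": 0, "az": 0},
    {"grip": 0.2, "tx": 0.0313, "ty": 0, "tz": 0.0006, "ax": 0, "ay": 0, "az": 0},
    {"grip": 0.2, "tx": 0.0313, "ty": 0, "tz": 0.0006, "ax": 0, "ay": 0, "az": 0}
  ]
}}

```text
time_s: 12.6
ee_pos: [0.4256, -0.1328, -0.0204]
tool_rot: [2.427, 1.989, -0.002]
ft_force: [-2.4, -9.7, 26.2]
width: 0.0333
grasp_force: 43.2
```

```bash
cat >> h.py <<'E'
def where():
  s=manip.get_state(); f=np.array([.45987,.047]); v=s['ee_pos'][:2]-f
  print('d mm',(v@[-.1908,-.9816]*1000).round(1),'lat',(v@[.9816,-.1908]*1000).round(1),'z',s['ee_pos'][2].round(4),'push N',(s['ft_force'][:2]@[.1908,.9816]).round(1),'F',s['ft_force'].round(1),'t',s['time_s'])
E
python3 -c "
from h import *
where(); c=grab('side'); print(greens(c)[0]); print(rel([.45987,.047,-.0205],1.379))
h=cv2.cvtColor(c['img'],cv2.COLOR_BGR2HSV); print(h[193:207,292:312,1])
"
```

```text
d mm 183.1 lat 0.7 z -0.0204 push N -10.0 F [-2.4 -9.7 26.2] t 12.6
(array([301.3, 199.7]), 98, array([0.5948, 0.1315, 0.0665]))
(array([18.3 , -0.19, -0.05]), array([ 0.002,  0.003, -0.006]))
[[  3   3   5   5   3   5   3   3   5   3   5   3   2   3   5   5   5   3
    6   6]
 [  3   3   5   2   5   6  10  17  21  19  14   9   3   6   5   2   5   5
    2   6]
 [  3   3   2  10  26  45  64  83  90  85  73  63  42  21   9   4   6   3
    3   9]
 [  3   4  18  55  94 124 133 144 141 140 140 131 121  86  42  17   8   2
    6   3]
 [  3  14  49  82  93  99 114 134 143 146 157 162 152 140 108  51   9   2
    6   6]
 [ 11  27  60  53  44  42  56 115 146 152 159 158 158 154 142 100  36   7
    2   2]
 [ 11  32  59  41  29  29  40  98 154 160 158 156 160 163 161 128  62  13
    3   3]
 [  8  34  74  62  48  47  60 112 150 155 154 158 159 158 156 140  73  13
    3   3]
 [ 12  33  79 104 108 108 112 140 148 149 147 157 154 157 147 113  59  13
    2   3]
 [  8  21  57  92 123 139 149 153 152 152 153 161 159 148 117  74  33   9
    7   3]
 [  6  12  28  60  83 108 123 132 137 135 138 132 127 115  84  42  13   6
    2   2]
 [  7   6   9  25  45  58  57  75  94  98  96  79  63  57  45  25   8  13
    5   6]
 [  2   8   9  12  18  21  21  43  59  62  57  44  29  22  14   3   3   4
    5   3]
 [  2   5   3  12  12  11  14  28  17  18  20  17  17  14  18   8   7   4
    3   2]]
```

The downward force is too high, so I'll ease it before going on. I'll also add a bubble gauge using the saturation dip inside the vial ellipse.

Emit:
{"op": "servo_tool", "data": {
  "moves": [
    {"grip": 0.2, "tx": 0, "ty": 0, "tz": -0.001, "ax": 0, "ay": 0, "az": 0},
    {"grip": 0.2, "tx": 0, "ty": 0, "tz": -0.0015, "ax": 0, "ay": 0, "az": 0},
    {"grip": 0.2, "tx": 0, "ty": 0, "tz": -0.0015, "ax": 0, "ay": 0, "az": 0}
  ]
}}

```text
time_s: 12.95
ee_pos: [0.425, -0.1303, -0.0203]
tool_rot: [-2.427, -1.994, 0.0]
ft_force: [0.1, -1.2, 2.4]
width: 0.0332
grasp_force: 40.3
```

```bash
cat >> h.py <<'E'
def bubble(name='side',c=None):
  "bubble minus vial centre (mm, along scale x,y), from the saturation"
  c=c or grab(name); u0,v0=proj(c,[.5955,.1315,.0665]).round().astype(int)
  s=cv2.cvtColor(c['img'],cv2.COLOR_BGR2HSV)[v0-12:v0+13,u0-14:u0+15,1]; k=8
  b=cv2.resize(s,None,fx=k,fy=k,interpolation=cv2.INTER_CUBIC).astype(float)
  m=(b>70).astype(np.uint8); cs,_=cv2.findContours(m,cv2.RETR_EXTERNAL,cv2.CHAIN_APPROX_NONE)
  if not cs: print(name,'level not seen'); return
  h=cv2.convexHull(max(cs,key=cv2.contourArea)); f=cv2.fitEllipse(h)
  e=np.zeros_like(m); cv2.ellipse(e,(f[0],(f[1][0]-k*1.5,f[1][1]-k*1.5),f[2]),1,-1)
  w=np.clip(110-b,0,None)*e; y,x=np.mgrid[0:b.shape[0],0:b.shape[1]]
  if w.sum()<1: print(name,'no bubble'); return
  P=lambda x,y: onz(c,u0-14+(x+.5)/k-.5,v0-12+(y+.5)/k-.5,.0665)[:2]*1000
  C=P(*f[0]); B=P((w*x).sum()/w.sum(),(w*y).sum()/w.sum()); d=B-C
  hp=np.array([P(*q) for q in h[:,0]]); r=np.hypot(*(hp-C).T)
  print(name,'vial',C.round(1),'r',r.min().round(1),r.max().round(1),'bubble x,y',(d@[.9816,-.1908]).round(1),(d@[.1908,.9816]).round(1),'r',np.hypot(*d).round(1),'area mm2?',(w>0).sum())
E
python3 -c "
from h import *
where(); bubble(); bubble('top')
"
```

```text
d mm 180.6 lat -0.4 z -0.0203 push N -1.1 F [ 0.1 -1.2  2.4] t 12.95
side vial [597.1 132.7] r 22.2 25.9 bubble x,y 12.8 4.4 r 13.5 area mm2? 1378
top vial [597.5 132.2] r 21.7 22.8 bubble x,y 7.5 3.5 r 8.3 area mm2? 6960
```

The side view gives a good gauge: the bubble is 13.5 mm off, towards the high side. Now I'll push gently.

To row units: 3 cm is 0.0375, 2.5 cm is 0.0313.

Emit:
{"op": "servo_tool", "data": {
  "moves": [
    {"grip": 0.2, "tx": 0.0063, "ty": 0, "tz": 0, "ax": 0, "ay": 0, "az": 0},
    {"grip": 0.2, "tx": 0.0125, "ty": 0, "tz": 0, "ax": 0, "ay": 0, "az": 0},
    {"grip": 0.2, "tx": 0.0188, "ty": 0, "tz": 0, "ax": 0, "ay": 0, "az": 0},
    {"grip": 0.2, "tx": 0.025, "ty": 0, "tz": 0, "ax": 0, "ay": 0, "az": 0},
    {"grip": 0.2, "tx": 0.0313, "ty": 0, "tz": 0, "ax": 0, "ay": 0, "az": 0},
    {"grip": 0.2, "tx": 0.0375, "ty": 0, "tz": 0, "ax": 0, "ay": 0, "az": 0},
    {"grip": 0.2, "tx": 0.0375, "ty": 0, "tz": 0, "ax": 0, "ay": 0, "az": 0}
  ]
}}

```text
time_s: 13.75
ee_pos: [0.431, -0.0997, -0.02]
tool_rot: [-2.426, -1.996, -0.001]
ft_force: [-0.1, 0.4, -0.7]
width: 0.0334
grasp_force: 39.9
```

```bash
python3 -c "
from h import *
where(); bubble(); bubble('top')"
```

```text
d mm 149.5 lat -0.4 z -0.02 push N 0.3 F [-0.1  0.4 -0.7] t 13.75
side vial [597.1 132.6] r 22.3 25.7 bubble x,y 12.8 4.4 r 13.6 area mm2? 1377
top vial [597.6 132.2] r 21.7 22.8 bubble x,y 7.5 3.5 r 8.2 area mm2? 6953
```

To row units: 1.5 cm is 0.0188, 0.03 cm is 0.0004.

Emit:
{"op": "servo_tool", "data": {
  "moves": [
    {"grip": 0.2, "tx": 0.0038, "ty": 0, "tz": 0.0004, "ax": 0, "ay": 0, "az": 0},
    {"grip": 0.2, "tx": 0.0075, "ty": 0, "tz": 0.0004, "ax": 0, "ay": 0, "az": 0},
    {"grip": 0.2, "tx": 0.0113, "ty": 0, "tz": 0.0004, "ax": 0, "ay": 0, "az": 0},
    {"grip": 0.2, "tx": 0.015, "ty": 0, "tz": 0.0004, "ax": 0, "ay": 0, "az": 0},
    {"grip": 0.2, "tx": 0.0188, "ty": 0, "tz": 0.0004, "ax": 0, "ay": 0, "az": 0},
    {"grip": 0.2, "tx": 0.0188, "ty": 0, "tz": 0.0004, "ax": 0, "ay": 0, "az": 0}
  ]
}}

```text
time_s: 14.45
ee_pos: [0.4338, -0.0853, -0.0203]
tool_rot: [-2.426, -1.995, -0.0]
ft_force: [-0.3, 0.1, -0.3]
width: 0.0332
grasp_force: 39.9
```

```bash
python3 -c "
from h import *
where(); bubble()"
```

```text
d mm 134.9 lat -0.4 z -0.0203 push N 0.0 F [-0.3  0.1 -0.3] t 14.45
side vial [597.1 132.7] r 21.9 25.6 bubble x,y 12.7 4.5 r 13.5 area mm2? 1376
```

To row units: 1.5 cm is 0.0188, 0.03 cm is 0.0004.

Emit:
{"op": "servo_tool", "data": {
  "moves": [
    {"grip": 0.2, "tx": 0.0038, "ty": 0, "tz": 0.0004, "ax": 0, "ay": 0, "az": 0},
    {"grip": 0.2, "tx": 0.0075, "ty": 0, "tz": 0.0004, "ax": 0, "ay": 0, "az": 0},
    {"grip": 0.2, "tx": 0.0113, "ty": 0, "tz": 0.0004, "ax": 0, "ay": 0, "az": 0},
    {"grip": 0.2, "tx": 0.015, "ty": 0, "tz": 0.0004, "ax": 0, "ay": 0, "az": 0},
    {"grip": 0.2, "tx": 0.0188, "ty": 0, "tz": 0.0004, "ax": 0, "ay": 0, "az": 0},
    {"grip": 0.2, "tx": 0.0188, "ty": 0, "tz": 0.0004, "ax": 0, "ay": 0, "az": 0}
  ]
}}

```text
time_s: 15.1
ee_pos: [0.4365, -0.0717, -0.0203]
tool_rot: [2.427, 1.993, -0.001]
ft_force: [-0.8, -3.2, 6.5]
width: 0.0331
grasp_force: 40.7
```

```bash
python3 -c "
from h import *
where(); bubble()"
```

```text
d mm 121.0 lat -0.3 z -0.0203 push N -3.3 F [-0.8 -3.2  6.5] t 15.1
side vial [597.2 132.8] r 22.5 25.6 bubble x,y 12.5 4.7 r 13.3 area mm2? 1398
```

To row units: 1.5 cm is 0.0188, 1.2 cm is 0.015.

Emit:
{"op": "servo_tool", "data": {
  "moves": [
    {"grip": 0.2, "tx": 0.0038, "ty": 0, "tz": -0.0003, "ax": 0, "ay": 0, "az": 0},
    {"grip": 0.2, "tx": 0.0075, "ty": 0, "tz": -0.0003, "ax": 0, "ay": 0, "az": 0},
    {"grip": 0.2, "tx": 0.0113, "ty": 0, "tz": -0.0003, "ax": 0, "ay": 0, "az": 0},
    {"grip": 0.2, "tx": 0.015, "ty": 0, "tz": -0.0003, "ax": 0, "ay": 0, "az": 0},
    {"grip": 0.2, "tx": 0.0188, "ty": 0, "tz": -0.0003, "ax": 0, "ay": 0, "az": 0},
    {"grip": 0.2, "tx": 0.0188, "ty": 0, "tz": -0.0003, "ax": 0, "ay": 0, "az": 0}
  ]
}}

```text
time_s: 15.75
ee_pos: [0.4392, -0.0569, -0.0203]
tool_rot: [2.428, 1.994, -0.001]
ft_force: [-1.1, -2.7, 4.0]
width: 0.0331
grasp_force: 40.5
```

```bash
python3 -c "
from h import *
where(); bubble()"
```

```text
d mm 105.9 lat -0.5 z -0.0203 push N -2.8 F [-1.1 -2.7  4. ] t 15.75
side vial [597.9 133.4] r 22.3 25.5 bubble x,y 12.0 5.5 r 13.3 area mm2? 1404
```

Emit:
{"op": "servo_tool", "data": {
  "moves": [
    {"grip": 0.2, "tx": 0.0038, "ty": 0, "tz": 0, "ax": 0, "ay": 0, "az": 0},
    {"grip": 0.2, "tx": 0.0075, "ty": 0, "tz": 0, "ax": 0, "ay": 0, "az": 0},
    {"grip": 0.2, "tx": 0.0113, "ty": 0, "tz": 0, "ax": 0, "ay": 0, "az": 0},
    {"grip": 0.2, "tx": 0.015, "ty": 0, "tz": 0, "ax": 0, "ay": 0, "az": 0},
    {"grip": 0.2, "tx": 0.015, "ty": 0, "tz": 0, "ax": 0, "ay": 0, "az": 0},
    {"grip": 0.2, "tx": 0.015, "ty": 0, "tz": 0, "ax": 0, "ay": 0, "az": 0}
  ]
}}

```text
time_s: 16.4
ee_pos: [0.4416, -0.0449, -0.0203]
tool_rot: [2.427, 1.994, -0.001]
ft_force: [-1.8, -4.8, 6.9]
width: 0.0332
grasp_force: 40.5
```

```bash
python3 -c "
from h import *
where(); bubble();bubble('top')"
```

```text
d mm 93.7 lat -0.4 z -0.0203 push N -5.1 F [-1.8 -4.8  6.9] t 16.4
side vial [599.  133.9] r 22.9 24.8 bubble x,y 9.7 6.3 r 11.6 area mm2? 1575
top vial [599.1 132.9] r 21.7 22.9 bubble x,y 6.7 4.9 r 8.3 area mm2? 6796
```

To row units: 1.2 cm is 0.015, 0.9 cm is 0.0113.

Emit:
{"op": "servo_tool", "data": {
  "moves": [
    {"grip": 0.2, "tx": 0.0038, "ty": 0, "tz": 0, "ax": 0, "ay": 0, "az": 0},
    {"grip": 0.2, "tx": 0.0075, "ty": 0, "tz": 0, "ax": 0, "ay": 0, "az": 0},
    {"grip": 0.2, "tx": 0.0113, "ty": 0, "tz": 0, "ax": 0, "ay": 0, "az": 0},
    {"grip": 0.2, "tx": 0.015, "ty": 0, "tz": 0, "ax": 0, "ay": 0, "az": 0},
    {"grip": 0.2, "tx": 0.015, "ty": 0, "tz": 0, "ax": 0, "ay": 0, "az": 0},
    {"grip": 0.2, "tx": 0.015, "ty": 0, "tz": 0, "ax": 0, "ay": 0, "az": 0},
    {"grip": 0.2, "tx": 0.015, "ty": 0, "tz": 0, "ax": 0, "ay": 0, "az": 0}
  ]
}}

```text
time_s: 17.2
ee_pos: [0.4439, -0.0331, -0.0203]
tool_rot: [2.427, 1.994, -0.0]
ft_force: [-0.9, -4.1, 5.0]
width: 0.033
grasp_force: 40.6
```

```bash
python3 -c "
from h import *
where(); bubble();bubble('top')"
```

```text
d mm 81.7 lat -0.4 z -0.0203 push N -4.2 F [-0.9 -4.1  5. ] t 17.2
side vial [599.3 134.6] r 22.8 25.1 bubble x,y 5.6 3.2 r 6.4 area mm2? 1308
top vial [599.7 133.2] r 21.7 23.2 bubble x,y 3.7 3.7 r 5.2 area mm2? 6354
```

To row units: 0.9 cm is 0.0113, 0.6 cm is 0.0075.

Emit:
{"op": "servo_tool", "data": {
  "moves": [
    {"grip": 0.2, "tx": 0.0038, "ty": 0, "tz": 0, "ax": 0, "ay": 0, "az": 0},
    {"grip": 0.2, "tx": 0.0075, "ty": 0, "tz": 0, "ax": 0, "ay": 0, "az": 0},
    {"grip": 0.2, "tx": 0.0113, "ty": 0, "tz": 0, "ax": 0, "ay": 0, "az": 0},
    {"grip": 0.2, "tx": 0.0113, "ty": 0, "tz": 0, "ax": 0, "ay": 0, "az": 0},
    {"grip": 0.2, "tx": 0.0113, "ty": 0, "tz": 0, "ax": 0, "ay": 0, "az": 0},
    {"grip": 0.2, "tx": 0.0113, "ty": 0, "tz": 0, "ax": 0, "ay": 0, "az": 0},
    {"grip": 0.2, "tx": 0.0113, "ty": 0, "tz": 0, "ax": 0, "ay": 0, "az": 0}
  ]
}}

```text
time_s: 18.0
ee_pos: [0.4455, -0.0247, -0.0203]
tool_rot: [2.428, 1.994, -0.001]
ft_force: [-1.2, -5.7, 6.3]
width: 0.0329
grasp_force: 40.6
```

```bash
python3 -c "
from h import *
where(); c=grab('side');t=grab('top'); bubble('side',c);bubble('top',t)
for k in (c,t):
  u,v=proj(k,[.599,.134,.0665]).round().astype(int); print(u,v); print(cv2.cvtColor(k['img'],cv2.COLOR_BGR2HSV)[v-8:v+9,u-9:u+10,1])
# others on desk, as bias check: same gauge on a level disc lying flat
"
```

```text
d mm 73.1 lat -0.4 z -0.0203 push N -5.8 F [-1.2 -5.7  6.3] t 18.0
side vial [600.2 135. ] r 23.2 25.0 bubble x,y 1.3 0.0 r 1.3 area mm2? 1472
top vial [600.1 133.4] r 21.7 22.8 bubble x,y 0.7 0.6 r 0.9 area mm2? 5554
300 200
[[  6   6   6   6   5   6   5   3   5   6   3   2   3   6   3   6   6   6
    6]
 [  6   5   3   3   5   2   9   6   3   8   6   3   5   6   8   8   6   6
    5]
 [  6   5   6   5   3   6   9  11  10  14  10  12   6   5   5   3   3   6
    5]
 [  5   5   5   7  11  28  44  56  56  65  61  47  35  21   6   2   3   6
    8]
 [  2   5  11  22  63  97 120 129 124 132 133 123 110  87  37  11   5   3
    5]
 [  3   9  35  89 134 148 150 144 131 138 147 147 149 139 112  54  14   7
    5]
 [  5  22  80 137 155 151 127  82  72  83 104 139 158 156 146 102  36  10
    8]
 [ 10  42 115 153 152 136  70  38  34  39  56 102 150 156 156 130  64  11
    2]
 [ 13  57 125 159 153 126  55  31  27  28  42  89 146 154 159 132  68  14
    3]
 [  8  49 113 146 157 142  87  54  48  48  62 111 148 159 150 114  59  14
    3]
 [  7  35  77 123 146 157 141 132 118 109 127 143 145 153 119  7
[... 1189 characters left out ...]
  27   1   4   1  17  70 105 109 101  66  23
    7]
 [  3   9  38  85 109 109  93  48  16   8  15  41  85 107 108  99  61  19
    6]
 [  4   6  26  68 101 108 101  81  60  53  64  87 104 108 106  91  54  18
    4]
 [  4   4  17  51  87 106 106 101  98  99 102 107 109 108 100  78  40  13
    3]
 [  3   4  10  33  68  96 105 108 110 109 110 108 107  99  82  54  23   6
    4]
 [  4   3   6  18  43  64  83  97 104 106 105 100  91  78  54  28   9   5
    3]
 [  4   3   3   8  18  29  47  64  72  79  77  70  60  47  29  11   3   3
    3]
 [  3   3   3   4   6  11  19  27  34  42  41  33  29  22  11   5   3   3
    4]
 [  3   3   4   4   4   5   6   9  11  17  16  11   8   6   2   3   3   3
    3]]
```

Both views now put the bubble within about 1.3 mm of the centre. I'll check the gauge's bias on the look-alike levels, which lie flat on the desk.

```bash
cat >> h.py <<'E'
def gauge(c,p,z):
  u0,v0=proj(c,[*p,z]).round().astype(int); s=cv2.cvtColor(c['img'],cv2.COLOR_BGR2HSV)[v0-12:v0+13,u0-14:u0+15,1]; k=8
  b=cv2.resize(s,None,fx=k,fy=k,interpolation=cv2.INTER_CUBIC).astype(float); hi=np.percentile(b,90)
  m=(b>hi*.5).astype(np.uint8); cs,_=cv2.findContours(m,cv2.RETR_EXTERNAL,cv2.CHAIN_APPROX_NONE)
  h=cv2.convexHull(max(cs,key=cv2.contourArea)); f=cv2.fitEllipse(h)
  e=np.zeros_like(m); cv2.ellipse(e,(f[0],(f[1][0]-24,f[1][1]-24),f[2]),1,-1)
  w=np.clip(hi*.65-b,0,None)*e; y,x=np.mgrid[0:b.shape[0],0:b.shape[1]]
  P=lambda x,y: onz(c,u0-14+(x+.5)/k-.5,v0-12+(y+.5)/k-.5,z)[:2]*1000
  C=P(*f[0]); B=P((w*x).sum()/w.sum(),(w*y).sum()/w.sum()); d=B-C
  return C.round(1),(d@[.9816,-.1908]).round(2),(d@[.1908,.9816]).round(2)
def both(desk=False):
  for n in('side','top'):
    c=grab(n); print(n,'LEVEL',*gauge(c,[.600,.1345],.0675))
    if desk: 
      for p in([.6335,.5085],[.5765,.597],[.526,.5035]): print('   desk',*gauge(c,p,.0185))
E
python3 -c "
from h import *
both(True)"
```

```text
side LEVEL [599.6 136.5] 1.11 -0.83
   desk [634.  508.1] 0.5 -0.6
   desk [576.7 596.9] 0.37 -0.45
   desk [526.6 503.1] -0.06 -0.11
top LEVEL [599.7 133.4] 0.94 0.32
   desk [633.3 507.8] 0.51 0.59
   desk [576.2 596.3] 0.22 1.01
   desk [526.1 503. ] 0.25 0.35
```

After removing the bias, the bubble is about 0.7 mm from the centre, where 2.4 mm is allowed. I'll release and withdraw upward.

To row units: -12 cm is -0.15, -9 cm is -0.1125.

Emit:
{"op": "servo_tool", "data": {
  "moves": [
    {"grip": 0.45, "tx": 0, "ty": 0, "tz": 0, "ax": 0, "ay": 0, "az": 0},
    {"grip": 0.6, "tx": 0, "ty": 0, "tz": 0, "ax": 0, "ay": 0, "az": 0},
    {"grip": 0.7, "tx": 0, "ty": 0, "tz": -0.0013, "ax": 0, "ay": 0, "az": 0},
    {"grip": 0.7, "tx": 0, "ty": 0, "tz": -0.0063, "ax": 0, "ay": 0, "az": 0},
    {"grip": 0.7, "tx": 0, "ty": 0, "tz": -0.025, "ax": 0, "ay": 0, "az": 0},
    {"grip": 0.7, "tx": 0, "ty": 0, "tz": -0.0625, "ax": 0, "ay": 0, "az": 0},
    {"grip": 0.7, "tx": 0, "ty": 0, "tz": -0.1125, "ax": 0, "ay": 0, "az": 0},
    {"grip": 0.7, "tx": 0, "ty": 0, "tz": -0.15, "ax": 0, "ay": 0, "az": 0}
  ]
}}

```text
time_s: 19.0
ee_pos: [0.4459, -0.0237, 0.1017]
tool_rot: [2.426, 1.995, 0.001]
ft_force: [0.9, -0.9, -1.0]
width: 0.06
grasp_force: 0.0
```

To row units: -8 cm is -0.1, -4 cm is -0.05.

Emit:
{"op": "servo_tool", "data": {
  "moves": [
    {"grip": 0.7, "tx": -0.05, "ty": 0, "tz": -0.0375, "ax": 0, "ay": 0, "az": 0},
    {"grip": 0.7, "tx": -0.1, "ty": 0, "tz": -0.0375, "ax": 0, "ay": 0, "az": 0},
    {"grip": 0.7, "tx": -0.1, "ty": 0, "tz": -0.0375, "ax": 0, "ay": 0, "az": 0},
    {"grip": 0.7, "tx": -0.1, "ty": 0, "tz": -0.0375, "ax": 0, "ay": 0, "az": 0},
    {"grip": 0.7, "tx": -0.1, "ty": 0, "tz": -0.0375, "ax": 0, "ay": 0, "az": 0}
  ]
}}

```text
time_s: 19.5
ee_pos: [0.4304, -0.1016, 0.1295]
tool_rot: [-2.426, -1.996, -0.0]
ft_force: [0.2, -0.0, -0.6]
width: 0.0595
grasp_force: 0.0
```

```bash
python3 -c "
from h import *
where(); both(); c=grab('side'); cv2.imwrite('pics/f.png',cv2.resize(c['img'][110:270,270:420],(562,600),interpolation=cv2.INTER_CUBIC))"
```

```text
d mm 151.5 lat -0.6 z 0.1295 push N 0.0 F [ 0.2 -0.  -0.6] t 19.5
side LEVEL [599.6 136.6] 0.91 -1.1
top LEVEL [599.7 133.4] 0.57 0.09
```

View pics/f.png

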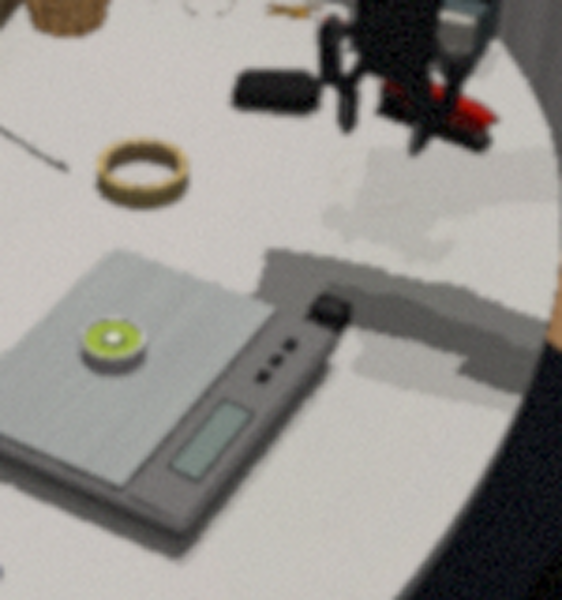

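The bubble is centred at crop (113,340), the heel stands at the short corner at (330,308), the arm is clear, and the other things are untouched. Handing in.

```bash
python3 -c "
from plant import manip
print(manip.finish_job())"
```

```text
the job is handed in; nothing more can be done
None
```

The job is handed in: the level is on the middle of the pan, the wedge is under the short foot with the bubble about 0.7 mm from the ring's centre, and the arm is clear after about 20 s of robot time.

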